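Load a cork rod into the cut-off jig, home against its length stop

TASK

Lay the cork rod in the V-groove of the cut-off jig, then push it along the groove, under the sprung roller, until its end is seated against the stop screw, ready for sawing the next stopper cork. Press it home gently, for cork bruises easily; leave it there in touch with the stop, let go, and do not disturb the stoppers, the tape roll or the orange seal cap standing about.

Things in the scene. Friction and masses are not known exactly. Their poses are not given: they have to be found in the camera images.
- cork_rod: Loose round rod of light brown pressed cork, 20 mm in diameter, 140 mm long, 25 to 40 g, ends rounded over by 2.5 mm. Origin at its middle on its axis, x along the rod; both ends are alike and it may lie at any roll.
- cutoff_jig: Wooden board 280 x 72 x 14 mm fixed to the bench, with an open 90 degree V-trough of aluminium angle along its middle, a sprung roller over it and a stop at its end. Origin under the board's middle; x along the groove towards the stop, z up. Trough from x = -130 to 81 mm, 3 mm saw gap at 55; leg edges 26.5 mm high and 16 mm apart, wooden strips 22 mm high beside them.
- infeed (a point): Point on the axis of a rod seated in the groove, 32.4 mm above the bench, 53 mm before the jig's origin (jig x = -53 mm, axes as the jig's): a good place for the rod's middle when it is laid in, its leading end then 12 mm short of the roller. The seated rod stands out of the trough by its upper 16 mm, to hold it by.
- hold_down (a joint): Lift (m) of the black rubber roller, 16 mm in diameter, free-turning, in a steel crosshead on two sprung posts 87 mm high at jig x = 37 mm, y = +-27.5 mm. At 0 its underside is 38.4 mm above the bench, 4 mm lower than a seated rod's top, under 2 to 3 N of spring. The rod's rounded end lifts it when pushed under: about 5 N for a few mm, then 1.5 to 4 N of drag.
- stop_block: Dark steel stop bracket on the jig; origin at bench level under the front of its plate, x away from the rod. A set screw stands out of the plate towards the rod, on the groove's axis: its black rubber tip (12 mm wide) ends 8 to 24 mm before the plate, set anew for each job and not measured: feel for it. The tip gives 2 mm under 1 to 4 N, then is hard. Seat with over 2 N; over 15 N bruises cork.
- stopper_1: Loose bystander: finished stopper, wooden cap 36 mm wide standing on the bench with the cork shank up, 39 mm high, beyond the jig's stop end. Origin under its middle.
- stopper_2: Loose bystander: stopper like the other, beside the jig on its far side. Origin under its middle.
- tape_roll: Loose bystander: roll of paper tape lying flat, 69 mm wide, 24 mm high. Origin under its middle.
- seal_cap_2: Loose bystander: orange seal cap, 34 mm wide, 36 mm high, upright. Origin under its middle.

How it is judged:
On the way, in this order (a step that is already met when the one before it is completed fails the run):
1. the rod lies in the groove, its leading end still short of the roller (y of cork_rod in the frame of cutoff_jig between -0.002 and 0.002 m and z of cork_rod in the frame of cutoff_jig between 0.0304 and 0.0344 m and angle between the x axis of cork_rod and the x axis of cutoff_jig, either way round below 0.035 rad and x of cork_rod in the frame of cutoff_jig below -0.035 m), for 0.2 s.
2. the rod, in the groove and under the roller, is pressed against the stop with over 2 N for 0.2 s (y of cork_rod in the frame of cutoff_jig between -0.002 and 0.002 m and z of cork_rod in the frame of cutoff_jig between 0.0304 and 0.0344 m and angle between the x axis of cork_rod and the x axis of cutoff_jig, either way round below 0.035 rad and contact force between cork_rod and stop_block above 2 N), for 0.2 s.
At the end, for the whole second after the job is handed in: The rod lies at rest in the groove (within 2 mm sideways and in height, 2 degrees in direction), its end still touching the stop (0.2 N or more) (y of cork_rod in the frame of cutoff_jig between -0.002 and 0.002 m and z of cork_rod in the frame of cutoff_jig between 0.0304 and 0.0344 m and angle between the x axis of cork_rod and the x axis of cutoff_jig, either way round below 0.035 rad and contact force between cork_rod and stop_block above 0.2 N and linear speed of cork_rod below 0.005 m/s).
It fails at once if the rod is pressed against the stop with more than 15 N (contact force between cork_rod and stop_block above 15 N).
It fails at once if a stopper, the tape roll or the orange seal cap is moved more than 15 mm (distance of any of stopper_1, stopper_2, tape_roll, seal_cap_2 from where it was at the start of the episode above 0.015 m).
It also fails if it takes over 59 s, if anything falls off the work surface, if the arm or the gripper's body presses on something with over 40 N, if the wrist force passes 120 N, or if a joint passes its speed limit or range.

ROBOT

A 7-joint arm with a two-finger parallel gripper is mounted at the origin on a cart in front of the work surface, level with it; the furniture and walls round the work are solid. World frame = base frame: x ahead of the robot, y to its left, z up, the work surface at z = 0. Lengths are in m, angles in rad, forces in N, time in s.
With the tool pointing down it reaches from about 0.4 to 0.875 m from the base axis. Payload 19.3 kg.
Tool frame: the origin (TCP) lies at the very end of the fingers, on their centre line; the grasp point (between the pads) lies 19 mm behind it; z points along the fingers, y is the line along which they close (so a half turn about z gives the same grasp; the last joint's range is limited). The gripper opens to 85 mm and grips with 20 to 120 N. Pads are 22 mm wide; open, the fingers measure 114 mm over their backs; the gripper's body (76 mm by 85 mm) begins 54 mm behind the grasp point. The pads swing forward as they close: fully open they stand 13 mm farther back than shut.
Start: joints at [1.089, 0.521, -0.036, 1.599, 0.021, 1.021, -0.113], TCP at [0.25, -0.573, 0.231] pointing down, gripper open.
Joint ranges: [-2.91, 2.91], [-0.3, 2.13], [-1.5, 1.42], [0.17, 2.43], [-1.26, 4.41], [0.16, 1.93], [-2.52, 2.52]. Speed limits (rad/s): [1.89, 1.89, 2.39, 2.39, 3.01, 3.01, 3.01].

INTERFACE

Orientations are given as [roll, pitch, yaw] about the fixed x, y, z axes, in that order (R = Rz(yaw) Ry(pitch) Rx(roll)).
In Python, from workcell import bot gives the robot as it stands. The module is installed in compiled form; this text tells all that it offers.
- The arm moves only by the tool apply_moves, never from a script. Its arguments are lists of equal length, an entry for each row: "claw": the finger opening in m, from 0 to 0.0854; "xyz": the shift along the tool's x, y, z in m, a list of three; "twist": the turn, a rotation vector about the tool's x, y, z in rad, a list of three. A call has 1 to 20 rows; each row shifts and turns the commanded pose from where the row before left it, along the tool's axes as they then stand; what a row does not reach is not made up. A row lasts 1/10 s, in which the tool goes at most 50 mm and 8.59 degrees, less where a joint would pass 70% of its speed; a pose out of reach is approached as far as the arm can. A call with a gripper value outside its range is refused whole. The fingers move at their own pace and stop on an object; "force" is the grip in N (left out, the last holds). Time passes only in rows, so rows that do not move let the fingers close. It gives the time, the measured TCP pose, the force, the opening and the grip force at its end, in the units of the state.
- bot.observe(): the state, without advancing time (a new reading comes with each control period).
- bot.grab_frame(name): name is "scene" or "top" or "wrist"; returns a dict with "img" (420x560x3 uint8, red, green, blue), "vfov" (degrees; the focal length in pixels is half the picture's height over the tangent of half this angle, whatever the lens; pixels are square), "cx", "cy" (the principal point, pixels), "distortion" ([k1, k2, p1, p2, k3] as OpenCV has them; the pictures are not rectified), "view" (4x4, takes a point from world to camera coordinates). Camera axes: x right, y up, looking along -z (the intrinsics and any distortion apply to the point x, -y, -z); pixel columns grow to the right and rows downward; lengths in m; the calibration is good to about 2 mm. A picture is of the moment at which its call begins. There is no depth.
- bot.job_done(): hands the job in; it is judged then, once.
Trained networks look in the newest picture that a camera, given by its name, has taken for a name from the list of things; names that differ only in an ending like _2 or _b are one class to them, and where a whole thing is asked for, a point or a joint stands for the part that bears it (a point fixed in the world has none). Each returns a list of dicts, best first, with "score" (0 to 1); they miss things now and then, are a little off and sometimes report something else, mostly with a low value. They report only what shows in the picture. A call takes as long as a camera call.
- bot.find_in(camera, query): "position" ([x, y, z] in m, in world coordinates, good to about 4 mm: the middle of the surface that is visible of it).
The state is a dict: "clock": time; "qpos": joint angles; "qd": joint speeds; "joint_efforts": joint torques, N m; "position": TCP position; "tool_rot": TCP orientation; "force": force on the tool from outside, world axes, zero at the start; "moment": the same for the moment, N m; "grip_width": finger opening in m; "finger_force": force on a finger pad.
Only numpy, scipy, OpenCV 4.12 (cv2) and the standard library are available. Lean on these libraries where they do the work, as an engineer would, in place of code of your own. Each camera call takes 0.05 s, during which the arm holds its last target. There are 200 camera calls.

## Working session

There is one attempt and no reset: what is moved stays moved. The work goes in short steps, Python scripts to look and compute and a tool call to move; the robot and the scene stay as the last step left them, time stands still between calls to the robot, and variables do not carry over. Pictures are saved under pics/ and viewed, at most 10 in all, crops included, and the job is handed in when it is done.

Besides the shell and the picture viewer there is one more tool, called as name(argument=value, ...) on one line, values as JSON. apply_moves: Moves the arm, as the interface text tells. Its arguments: {"type":"object","properties":{"claw":{"type":"array"},"xyz":{"type":"array"},"twist":{"type":"array"},"force":{"type":"number"}},"required":["claw","xyz","twist"]}

```bash
mkdir -p pics
cat > h.py <<'E'
import numpy as np, cv2
from workcell import bot
def snap(cam,name):
    f=bot.grab_frame(cam); cv2.imwrite(f'pics/{name}.png',f['img'][:,:,::-1]); return f
def K(f):
    h=f['img'].shape[0]; fl=h/2/np.tan(np.radians(f['vfov'])/2)
    return np.array([[fl,0,f['cx']],[0,fl,f['cy']],[0,0,1]])
def px2z(f,uv,z):
    p=cv2.undistortPoints(np.array(uv,float).reshape(-1,1,2),K(f),np.array(f['distortion'],float)).reshape(-1,2)
    V=np.array(f['view']);R=V[:3,:3];c=-R.T@V[:3,3]
    d=np.c_[p[:,0],-p[:,1],-np.ones(len(p))]@R
    return c+d*((z-c[2])/d[:,2])[:,None]
def w2px(f,P):
    V=np.array(f['view']);c=np.atleast_2d(P)@V[:3,:3].T+V[:3,3]
    return cv2.projectPoints(c*[1,-1,-1],np.zeros(3),np.zeros(3),K(f),np.array(f['distortion'],float))[0].reshape(-1,2)
E
python3 - <<'E'
from h import *
a=snap('scene','s0'); b=snap('top','t0')
cv2.imwrite('pics/st0.png',cv2.resize(np.hstack([a['img'],b['img']])[:,:,::-1],(800,300)))
for c in('top','scene'):
  for q in('cork_rod','cutoff_jig','stop_block','hold_down','stopper_1','tape_roll','seal_cap_2'):
    print(c,q,[(np.round(r['position'],3).tolist(),round(r['score'],2)) for r in bot.find_in(c,q)[:3]])
s=bot.observe(); print(s['clock'],s['position'],s['tool_rot'],s['grip_width'])
E
```

```text
top cork_rod [([0.442, 0.086, 0.018], 0.61)]
top cutoff_jig [([0.57, 0.008, 0.019], 0.71)]
top stop_block [([0.589, -0.109, 0.034], 0.65)]
top hold_down [([0.577, -0.021, 0.062], 0.63)]
top stopper_1 [([0.644, -0.028, 0.018], 0.82), ([0.595, -0.166, 0.017], 0.49)]
top tape_roll [([0.5, 0.267, 0.026], 0.7), ([0.578, -0.019, 0.059], 0.26)]
top seal_cap_2 [([0.418, -0.219, 0.036], 0.75)]
scene cork_rod [([0.427, 0.103, 0.014], 0.66)]
scene cutoff_jig [([0.559, 0.035, 0.017], 0.79)]
scene stop_block [([0.581, -0.099, 0.032], 0.63)]
scene hold_down [([0.576, -0.018, 0.053], 0.78)]
scene stopper_1 [([0.59, -0.159, 0.02], 0.67), ([0.643, -0.022, 0.02], 0.64), ([0.416, -0.212, 0.018], 0.16)]
scene tape_roll [([0.501, 0.249, 0.018], 0.95)]
scene seal_cap_2 [([0.414, -0.212, 0.018], 0.7)]
0.8 [ 0.25015152 -0.57274001  0.23130124] [-3.14157817e+00 -1.86572730e-05  4.11792528e-01] 0.08532394573309808
```

View pics/t0.png

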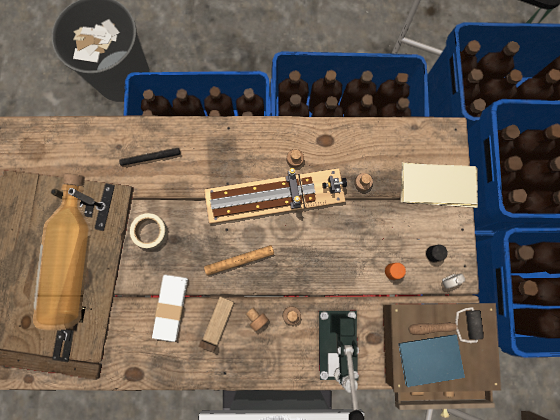

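View pics/s0.png

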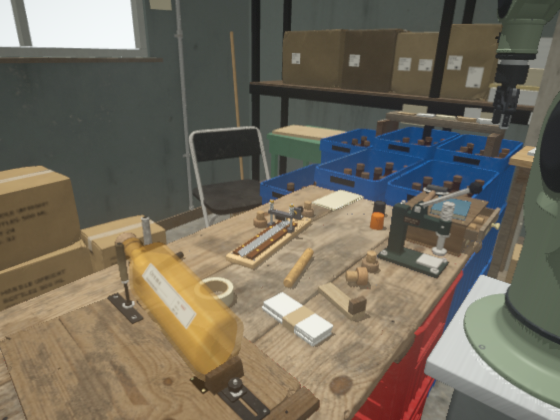

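The top view shows the rod from (205,270) to (273,250). The jig's board runs from (208,205) to (345,187), with the stop at (337,184), to the right (-y). I'll zoom in for corner pixels.

Run:
```python
from h import *
im=cv2.imread('pics/t0.png')[155:285,190:390]; cv2.imwrite('pics/c0.png',cv2.resize(im,(800,520),interpolation=cv2.INTER_CUBIC))
```

```text
(no output)
```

View pics/c0.png

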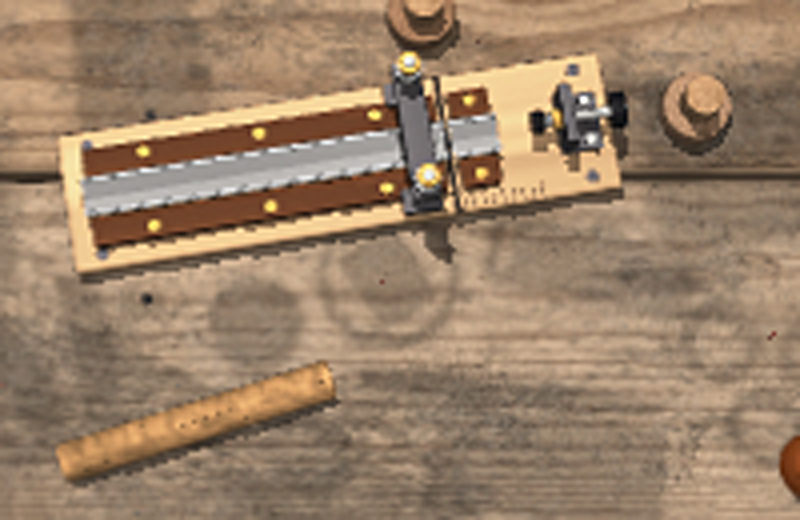

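The crop shows the board's top corners at (62,138), (597,55), (622,190) and (78,270). The trough's leg ends are at (82,180)/(88,213) and (495,115)/(499,150), and the rod's ends at (65,462) and (328,382).

```bash
cat >> h.py <<'E'
def rt(yaw): return np.array([[np.cos(yaw),-np.sin(yaw)],[np.sin(yaw),np.cos(yaw)]])
E
python3 - <<'E'
from h import *
f=bot.grab_frame('top')
g=lambda l:np.array(l)/4+[190-.375,155-.375]
c=px2z(f,g([(62,138),(597,55),(622,190),(78,270)]),.014)[:,:2]
o=c.mean(0); d=(c[1]+c[2]-c[0]-c[3])/2; y=np.arctan2(d[1],d[0])
print('board',o,np.linalg.norm(d),np.linalg.norm((c[0]+c[1]-c[2]-c[3])/2),y)
t=px2z(f,g([(82,180),(495,115),(499,150),(88,213)]),.0265)[:,:2]
a=(t[0]+t[3])/2;b=(t[1]+t[2])/2;e=b-a
print('trough yaw',np.arctan2(e[1],e[0]),np.linalg.norm(e),'in board frame',(np.array([a,b])-o)@rt(y))
r=px2z(f,g([(65,462),(328,382)]),.01)[:,:2];e=r[1]-r[0]
print('rod',r.mean(0),np.linalg.norm(e),np.arctan2(e[1],e[0]))
print('infeed',o+rt(y)@[-.053,0])
print(np.array(f['view'])[:3])
E
```

```text
board [0.56998807 0.01260847] 0.27610914198042275 0.06963467661088349 -1.416864867574741
trough yaw -1.4126001770719991 0.20775907739600313 in board frame [[-1.28867884e-01 -8.45444021e-05]
 [ 7.88893045e-02  8.01481076e-04]]
rod [0.43966823 0.08424976] 0.13567868211726258 -1.2756405530756325
infeed [0.56186188 0.0649818 ]
[[-2.72434361e-03 -9.99826077e-01  1.84497773e-02  4.41552793e-03]
 [ 9.85991865e-01  3.91180282e-04  1.66792956e-01 -5.31597008e-01]
 [-1.66771164e-01  1.86457316e-02  9.85819312e-01 -8.75510235e-01]]
```

```bash
cat >> h.py <<'E'
from scipy.spatial.transform import Rotation as Ro
def rows(p,rpy,target,n,dyaw=0.):
    """n rows, tool-frame shifts to target with yaw change dyaw (world)"""
    R=Ro.from_euler('xyz',rpy); out=[]; p=np.array(p); cur=p.copy()
    for i in range(n):
        want=p+(np.array(target)-p)*(i+1)/n
        s=np.round(R.inv().apply(want-cur),3); cur=cur+R.apply(s); out.append(s.tolist())
        R=R*Ro.from_rotvec([0,0,-dyaw/n])
    return out,cur,R.as_euler('xyz')
E
python3 - <<'E'
from h import *
s=bot.observe()
a,p,r=rows(s['position'],s['tool_rot'],[.5,-.25,.25],10,1.45); print(a,p,r)
a,p,r=rows(p,r,[.43,.12,.20],10); print(a,p,r)
E
```

```text
[[0.036, -0.02, -0.002], [0.038, -0.014, -0.002], [0.04, -0.008, -0.002], [0.041, -0.003, -0.001], [0.04, 0.003, -0.002], [0.04, 0.009, -0.002], [0.038, 0.015, -0.002], [0.036, 0.02, -0.002], [0.032, 0.025, -0.002], [0.028, 0.03, -0.002]] [ 0.50039867 -0.25007207  0.25031281] [-3.14157207e+00  1.18473668e-07  1.86177499e+00]
[[0.037, 0.004, 0.005], [0.038, 0.004, 0.005], [0.037, 0.004, 0.005], [0.038, 0.003, 0.005], [0.037, 0.004, 0.005], [0.038, 0.004, 0.005], [0.037, 0.004, 0.005], [0.038, 0.004, 0.005], [0.037, 0.004, 0.005], [0.038, 0.004, 0.005]] [0.43017455 0.12035267 0.20031196] [-3.14157207e+00  1.18473668e-07  1.86177499e+00]
```

apply_moves(claw=[0.085,0.085,0.085,0.085,0.085,0.085,0.085,0.085,0.085,0.085,0.085,0.085,0.085,0.085,0.085,0.085,0.085,0.085,0.085,0.085], xyz=[[0.036,-0.02,-0.002],[0.038,-0.014,-0.002],[0.04,-0.008,-0.002],[0.041,-0.003,-0.001],[0.04,0.003,-0.002],[0.04,0.009,-0.002],[0.038,0.015,-0.002],[0.036,0.02,-0.002],[0.032,0.025,-0.002],[0.028,0.03,-0.002],[0.037,0.004,0.005],[0.038,0.004,0.005],[0.037,0.004,0.005],[0.038,0.003,0.005],[0.037,0.004,0.005],[0.038,0.004,0.005],[0.037,0.004,0.005],[0.038,0.004,0.005],[0.037,0.004,0.005],[0.038,0.004,0.005]], twist=[[0,0,-0.145],[0,0,-0.145],[0,0,-0.145],[0,0,-0.145],[0,0,-0.145],[0,0,-0.145],[0,0,-0.145],[0,0,-0.145],[0,0,-0.145],[0,0,-0.145],[0,0,0],[0,0,0],[0,0,0],[0,0,0],[0,0,0],[0,0,0],[0,0,0],[0,0,0],[0,0,0],[0,0,0]], force=30)

```text
clock: 2.85
position: [0.4299, 0.1216, 0.2003]
tool_rot: [3.141, 0.0, 1.861]
force: [0.9, -0.6, -0.7]
grip_width: 0.0849
finger_force: 0.0
```

Run:
```python
from h import *
f=snap('wrist','w1'); s=bot.observe(); print(s['clock'],s['position'],s['tool_rot'],s['qpos'],s['force'])
d=np.array([.2908,-.9568,0]);c=np.array([.4397,.0842,.01])
print(w2px(f,[c-.07*d,c+.07*d,c]))
print([(r['position'],r['score']) for r in bot.find_in('wrist','cork_rod')])
```

```text
2.9 [0.42848011 0.12750184 0.20006409] [ 3.14049202e+00 -2.40819108e-03  1.86678212e+00] [ 0.09029624  0.33479637 -0.62283866  2.05886573  0.2615478   0.8230024
 -0.3895012 ] [-4.64802261  8.57346464 -0.44616301]
[[280.84281878 164.61832115]
 [281.37243133 281.83148648]
 [281.12185163 226.2741633 ]]
[([0.4387, 0.0893, 0.0175], 0.68)]
```

View pics/w1.png

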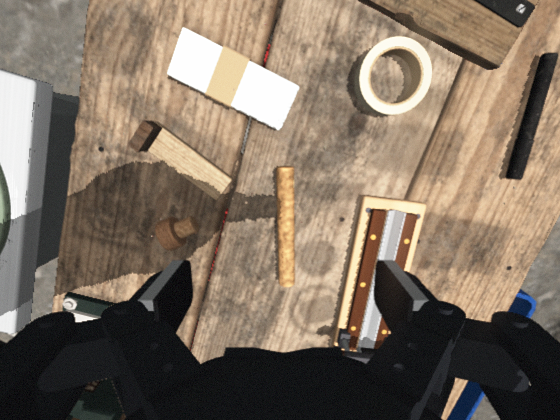

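The wrist view shows the rod from (285,167) to (287,286), within about 5 mm of the projected estimate. The view ahead of the fingers is clear, so I'll descend and grasp.

apply_moves(claw=[0.085,0.085,0.085,0.085,0.085,0.085,0.085,0.085,0.06,0.04,0.01,0.01,0.01,0.01,0.01], xyz=[[0,0,0.02],[0.002,0,0.04],[0,0,0.04],[0,0,0.04],[0,0,0.03],[0,0,0.02],[0,0,0.005],[0,0,0],[0,0,0],[0,0,0],[0,0,0],[0,0,0],[0,0,0],[0,0,0],[0,0,0]], twist=[[0,0,0],[0,0,0],[0,0,0],[0,0,0],[0,0,0],[0,0,0],[0,0,0],[0,0,0],[0,0,0],[0,0,0],[0,0,0],[0,0,0],[0,0,0],[0,0,0],[0,0,0]], force=30)

```text
clock: 4.45
position: [0.4299, 0.1223, 0.0057]
tool_rot: [3.141, 0.0, 1.862]
force: [-1.3, -0.6, 9.4]
grip_width: 0.0183
finger_force: 29.8
```

apply_moves(claw=[0.01,0.01,0.01,0.01,0.01], xyz=[[0,0,-0.005],[0,0,-0.015],[0,0,-0.02],[0,0,-0.01],[0,0,0]], twist=[[0,0,0],[0,0,0],[0,0,0],[0,0,0],[0,0,0]])

```text
clock: 4.95
position: [0.4303, 0.1222, 0.0563]
tool_rot: [3.139, 0.0, 1.861]
force: [0.3, -0.3, -1.2]
grip_width: 0.0187
finger_force: 29.3
```

Run:
```python
from h import *
f=snap('wrist','w2'); t=snap('scene','s2'); s=bot.observe(); print(s['clock'],s['position'],s['tool_rot'],s['grip_width'],s['force'])
a=f['img'][100:400,80:480];b=t['img'][170:320,200:400]
cv2.imwrite('pics/m2.png',np.hstack([a,cv2.resize(b,(400,300),interpolation=cv2.INTER_CUBIC)])[:,:,::-1])
```

```text
5.05 [0.4297018  0.12209844 0.05508521] [3.14130391e+00 2.13410937e-05 1.86137348e+00] 0.018696837872651237 [ 0.0229477  -0.31477892 -0.2992701 ]
```

View pics/m2.png

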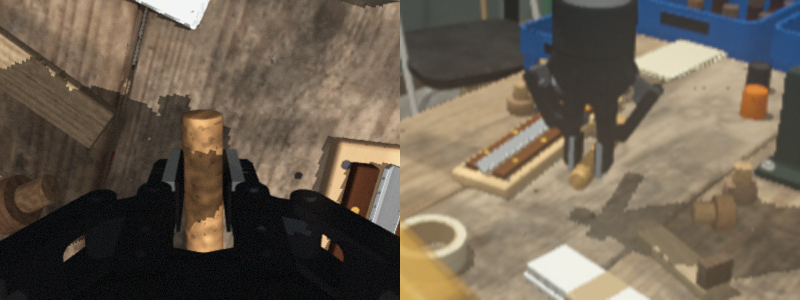

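The wrist and scene views show the rod gripped level and clear of the bench, its rear end at crop (203,110).

Run:
```python
from h import *
f=bot.grab_frame('wrist'); s=bot.observe(); p=s['position']; R=Ro.from_euler('xyz',s['tool_rot'])
e=px2z(f,[[283,210]],.068)[0]; print('rear end in tool',R.inv().apply(e-p))
a,q,r=rows([.4302,.1222,.055],[np.pi,0,1.8618],[.555,.1084,.085],6,-.135);print(a,q,r,p,s['tool_rot'])
```

```text
rear end in tool [ 0.03231485  0.00088229 -0.01320283]
[[-0.008, 0.019, -0.005], [-0.008, 0.02, -0.005], [-0.007, 0.019, -0.005], [-0.007, 0.02, -0.005], [-0.006, 0.02, -0.005], [-0.006, 0.02, -0.005]] [0.55483173 0.10878536 0.085     ] [3.14159265 0.         1.7268    ] [0.42944953 0.12209386 0.05479828] [-3.14113518e+00  2.18206889e-05  1.86156535e+00]
```

apply_moves(claw=[0.01,0.01,0.01,0.01,0.01,0.01,0.01,0.01], xyz=[[-0.008,0.019,-0.005],[-0.008,0.02,-0.005],[-0.007,0.019,-0.005],[-0.007,0.02,-0.005],[-0.006,0.02,-0.005],[-0.008,0.02,-0.005],[0,0,0],[0,0,0]], twist=[[0,0,0.0225],[0,0,0.0225],[0,0,0.0225],[0,0,0.0225],[0,0,0.0225],[0,0,0.0225],[0,0,0],[0,0,0]])

```text
clock: 5.9
position: [0.554, 0.1068, 0.0842]
tool_rot: [-3.14, 0.0, 1.727]
force: [-0.0, -1.1, -1.6]
grip_width: 0.0184
finger_force: 29.3
```

Run:
```python
from h import *
f=snap('wrist','w3'); t=snap('top','t3'); s=bot.observe(); print(s['clock'],s['position'],s['tool_rot'],s['grip_width'])
o=np.array([.57,.0126]);y=-1.415
J=lambda x,yy,z:[*(o+rt(y)@[x,yy]),z]
for n,P in(('trough legs L',[J(-.13,.008,.0265),J(-.13,-.008,.0265)]),('board',[J(-.14,.036,.014),J(-.14,-.036,.014)])): print(n,w2px(f,P))
a=cv2.resize(f['img'][60:360,130:430],(600,600));b=cv2.resize(t['img'][140:240,190:223+0],(200,600))
cv2.imwrite('pics/m3.png',np.hstack([a,b])[:,:,::-1])
```

```text
6.0 [0.55360434 0.10707278 0.08456967] [-3.14014718e+00  8.54150513e-05  1.72774148e+00] 0.018788937854375302
trough legs L [[295.97820466 180.8191233 ]
 [271.83855925 180.76249994]]
board [[335.84620094 163.77845353]
 [232.04174017 163.54432918]]
```

View pics/m3.png

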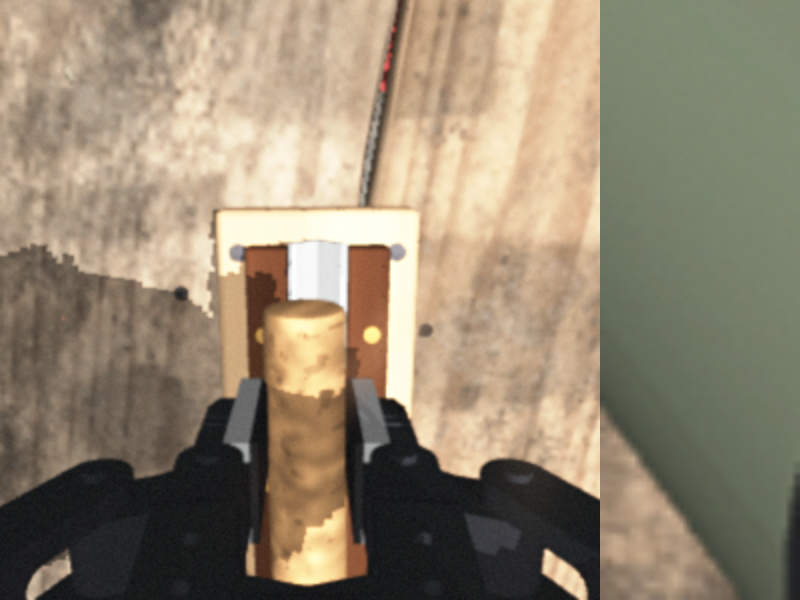

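The crop shows the board's end corners at (217,210) and (419,210), the trough legs at 288 and 348 (row 245), and the held rod's rear end centred at (306,305). The jig sits about 5 px right of the top camera's estimate.

Run:
```python
from h import *
f=bot.grab_frame('wrist'); s=bot.observe(); p=s['position']; R=Ro.from_euler('xyz',s['tool_rot'])
T=lambda uv,z:(R.inv().apply(px2z(f,[[130+uv[0]/2-.25,60+uv[1]/2-.25]],z)[0]-p)*1e3).round(1)
for n,uv,z in(('bL',(217,210),.014),('bR',(419,210),.014),('legL',(288,245),.0265),('legR',(348,245),.0265),('stripL',(246,246),.022),('stripR',(389,246),.022),('rodL',(265,320),.089),('rodR',(346,320),.089)): print(n,T(uv,z))
o=np.array([.57,.0126]);print('tcp in jig',rt(-1.415).T@(p[:2]-o), s['tool_rot'],p)
V=np.array(f['view']);print('cam in tool',R.inv().apply(-V[:3,:3].T@V[:3,3]-p), 'look',R.inv().apply(-V[2,:3]))
```

```text
bL [ 43.6 -30.6  70.8]
bR [43.7 39.6 70.7]
legL [33.4 -5.6 58.3]
legR [33.4 14.3 58.2]
stripL [ 32.3 -20.   62.8]
stripR [32.4 28.6 62.7]
rodL [25.5 -9.2 -4.2]
rodR [25.6  9.9 -4.3]
tcp in jig [-0.09585189 -0.00143859] [-3.14041690e+00  1.02217986e-04  1.72770450e+00] [0.5537058  0.10706774 0.0847599 ]
cam in tool [ 0.06574319  0.00059764 -0.14320804] look [-2.60202574e-01 -5.60102124e-04  9.65553886e-01]
```

apply_moves(claw=[0.01,0.01,0.01,0.01,0.01,0.01,0.01,0.01], xyz=[[0,0.0035,0.01],[0,0,0.015],[0,0,0.015],[0,0,0.008],[0,0,0.004],[0,0,0.003],[0,0,0],[0,0,0]], twist=[[0,0,0],[0,0,0],[0,0,0],[0,0,0],[0,0,0],[0,0,0],[0,0,0],[0,0,0]])

```text
clock: 6.85
position: [0.5583, 0.1075, 0.0306]
tool_rot: [3.141, -0.0, 1.727]
force: [-0.2, 0.5, -0.7]
grip_width: 0.0185
finger_force: 29.3
```

apply_moves(claw=[0.01,0.01,0.01], xyz=[[0,0,0.001],[0,0,0],[0,0,0]], twist=[[0,0,0],[0,0,0],[0,0,0]])

```text
clock: 7.15
position: [0.5582, 0.1074, 0.0295]
tool_rot: [3.141, 0.0, 1.727]
force: [-0.0, -0.6, 0.4]
grip_width: 0.0184
finger_force: 29.3
```

apply_moves(claw=[0.01,0.01,0.01], xyz=[[0,0,0.001],[0,0,0],[0,0,0]], twist=[[0,0,0],[0,0,0],[0,0,0]])

```text
clock: 7.45
position: [0.5582, 0.1074, 0.0285]
tool_rot: [3.141, 0.0, 1.727]
force: [-1.0, -0.1, 5.1]
grip_width: 0.0185
finger_force: 29.6
```

apply_moves(claw=[0.035,0.035,0.035,0.035,0.035], xyz=[[0,0,0],[0,0,0],[0,0,0],[0,0,0],[0,0,0]], twist=[[0,0,0],[0,0,0],[0,0,0],[0,0,0],[0,0,0]])

```text
clock: 7.95
position: [0.5581, 0.1074, 0.0283]
tool_rot: [-3.142, -0.0, 1.727]
force: [0.5, 0.7, 0.0]
grip_width: 0.0348
finger_force: 0.0
```

Run:
```python
from h import *
f=snap('wrist','w4'); s=bot.observe(); print(s['clock'],s['position'],s['tool_rot'],s['grip_width'],s['force'])
t=snap('scene','s4')
a=cv2.resize(f['img'][60:360,130:430],(500,500));b=cv2.resize(t['img'][190:290,215:275],(300,500),interpolation=cv2.INTER_CUBIC)
cv2.imwrite('pics/m4.png',np.hstack([a,b])[:,:,::-1])
```

```text
8.0 [0.55804465 0.10742996 0.0282925 ] [-3.14154772e+00 -3.06713322e-05  1.72674684e+00] 0.03463849743977504 [-0.05872977 -0.21232213  0.4509556 ]
```

View pics/m4.png

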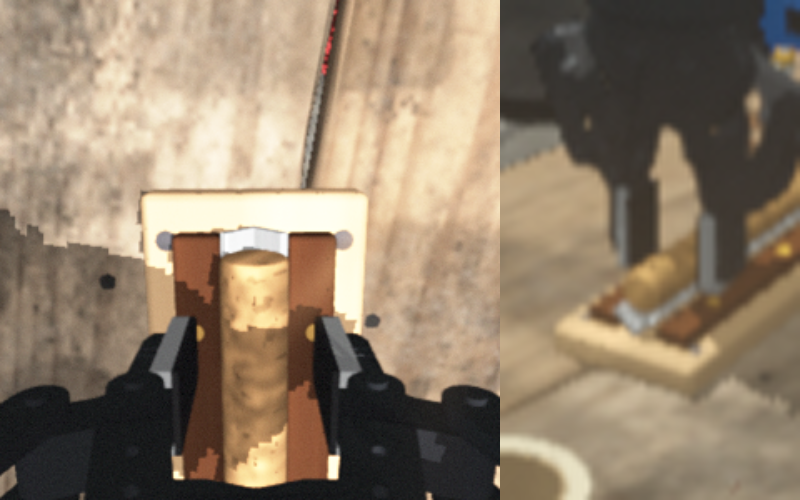

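The rod lies centred in the groove with its rear end just inside the trough's start (crop 253,258). I'll regrip and push.

apply_moves(claw=[0.01,0.01,0.01,0.01], xyz=[[0,0,0],[0,0,0],[0,0,0],[0,0,0]], twist=[[0,0,0],[0,0,0],[0,0,0],[0,0,0]], force=30)

```text
clock: 8.45
position: [0.558, 0.1074, 0.0284]
tool_rot: [-3.141, 0.0, 1.727]
force: [-2.3, 0.1, 5.7]
grip_width: 0.0186
finger_force: 29.7
```

apply_moves(claw=[0.01,0.01,0.01,0.01,0.01,0.01], xyz=[[-0.002,0,0],[-0.004,0,0],[-0.004,0,0],[-0.004,0,0],[-0.004,0,0],[-0.002,0,0]], twist=[[0,0,0],[0,0,0],[0,0,0],[0,0,0],[0,0,0],[0,0,0]])

```text
clock: 9.05
position: [0.561, 0.0891, 0.0284]
tool_rot: [3.141, -0.002, 1.728]
force: [-4.9, 9.8, 3.7]
grip_width: 0.0187
finger_force: 29.7
```

apply_moves(claw=[0.01,0.01,0.01,0.01,0.01,0.01,0.01,0.01], xyz=[[-0.003,-0.0005,0],[-0.003,0,0],[-0.003,0,0],[-0.003,0,0],[-0.003,0,0],[-0.003,0,0],[-0.002,0,0],[0,0,0]], twist=[[0,0,0],[0,0,0],[0,0,0],[0,0,0],[0,0,0],[0,0,0],[0,0,0],[0,0,0]])

```text
clock: 9.85
position: [0.5643, 0.0683, 0.0284]
tool_rot: [3.14, -0.001, 1.727]
force: [1.0, 3.0, 2.1]
grip_width: 0.0189
finger_force: 29.5
```

apply_moves(claw=[0.01,0.01,0.01,0.01,0.01,0.01,0.01,0.01,0.01,0.01], xyz=[[-0.003,0,0],[-0.003,0,0],[-0.003,0,0],[-0.003,0,0],[-0.003,0,0],[-0.003,0,0],[-0.003,0,0],[-0.002,0,0],[-0.001,0,0],[0,0,0]], twist=[[0,0,0],[0,0,0],[0,0,0],[0,0,0],[0,0,0],[0,0,0],[0,0,0],[0,0,0],[0,0,0],[0,0,0]])

```text
clock: 10.85
position: [0.5681, 0.0446, 0.0284]
tool_rot: [3.14, -0.001, 1.727]
force: [2.6, 4.7, 1.1]
grip_width: 0.0188
finger_force: 29.5
```

Run:
```python
from h import *
t=snap('top','t5'); u=snap('scene','s5'); s=bot.observe(); print(s['clock'],s['position'],s['force'],s['grip_width'])
b=cv2.resize(t['img'][155:220,270:360],(450,325),interpolation=cv2.INTER_CUBIC)
a=cv2.resize(u['img'][190:255,255:325],(350,325),interpolation=cv2.INTER_CUBIC)
cv2.imwrite('pics/m5.png',np.hstack([b,a])[:,:,::-1])
```

```text
10.95 [0.5681149  0.04456018 0.02845058] [3.65041693 4.54789052 0.93542895] 0.01884255282237586
```

View pics/m5.png

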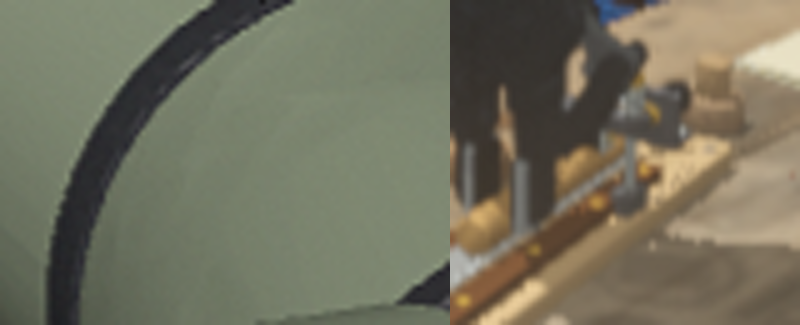

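apply_moves(claw=[0.01,0.01,0.01,0.01,0.01], xyz=[[-0.001,0.0004,0],[-0.001,0,0],[-0.001,0,0],[-0.001,0,0],[0,0,0]], twist=[[0,0,0],[0,0,0],[0,0,0],[0,0,0],[0,0,0]])

```text
clock: 11.45
position: [0.5688, 0.0409, 0.0284]
tool_rot: [3.141, -0.001, 1.727]
force: [1.7, 4.6, 2.4]
grip_width: 0.0189
finger_force: 29.6
```

apply_moves(claw=[0.01,0.01,0.01,0.01,0.01], xyz=[[-0.001,0,0],[-0.001,0,0],[-0.001,0,0],[-0.001,0,0],[0,0,0]], twist=[[0,0,0],[0,0,0],[0,0,0],[0,0,0],[0,0,0]])

```text
clock: 11.95
position: [0.5694, 0.0369, 0.0284]
tool_rot: [3.141, -0.001, 1.727]
force: [1.6, 4.4, 2.8]
grip_width: 0.0187
finger_force: 29.6
```

apply_moves(claw=[0.01,0.01,0.01], xyz=[[-0.001,0,0],[-0.001,0,0],[0,0,0]], twist=[[0,0,0],[0,0,0],[0,0,0]])

```text
clock: 12.25
position: [0.5697, 0.0349, 0.0284]
tool_rot: [3.141, -0.001, 1.727]
force: [1.7, 5.3, 2.0]
grip_width: 0.0188
finger_force: 29.6
```

apply_moves(claw=[0.01,0.01,0.01], xyz=[[-0.001,0,0],[-0.0005,0,0],[0,0,0]], twist=[[0,0,0],[0,0,0],[0,0,0]])

```text
clock: 12.55
position: [0.57, 0.0335, 0.0284]
tool_rot: [3.141, -0.001, 1.727]
force: [1.0, 5.0, 2.3]
grip_width: 0.0185
finger_force: 29.6
```

apply_moves(claw=[0.01,0.01,0.01], xyz=[[-0.001,0,0],[-0.0005,0,0],[0,0,0]], twist=[[0,0,0],[0,0,0],[0,0,0]])

```text
clock: 12.85
position: [0.5702, 0.0321, 0.0284]
tool_rot: [3.141, -0.001, 1.727]
force: [0.5, 4.7, 3.3]
grip_width: 0.0186
finger_force: 29.6
```

apply_moves(claw=[0.01,0.01,0.01], xyz=[[-0.001,0,0],[0,0,0],[0,0,0]], twist=[[0,0,0],[0,0,0],[0,0,0]])

```text
clock: 13.15
position: [0.5704, 0.031, 0.0284]
tool_rot: [3.141, -0.001, 1.727]
force: [2.1, 5.4, 2.4]
grip_width: 0.0189
finger_force: 29.6
```

apply_moves(claw=[0.01,0.01,0.01], xyz=[[-0.001,0,0],[-0.0005,0,0],[0,0,0]], twist=[[0,0,0],[0,0,0],[0,0,0]])

```text
clock: 13.45
position: [0.5706, 0.0296, 0.0284]
tool_rot: [3.141, -0.001, 1.727]
force: [1.1, 5.2, 2.3]
grip_width: 0.0184
finger_force: 29.6
```

apply_moves(claw=[0.01,0.01,0.01], xyz=[[-0.001,0,0],[0,0,0],[0,0,0]], twist=[[0,0,0],[0,0,0],[0,0,0]])

```text
clock: 13.75
position: [0.5708, 0.0285, 0.0284]
tool_rot: [3.141, -0.001, 1.727]
force: [0.7, 5.7, 3.6]
grip_width: 0.0186
finger_force: 29.6
```

apply_moves(claw=[0.01,0.01,0.01], xyz=[[-0.001,0,0],[0,0,0],[0,0,0]], twist=[[0,0,0],[0,0,0],[0,0,0]])

```text
clock: 14.05
position: [0.5709, 0.0275, 0.0284]
tool_rot: [3.141, -0.001, 1.727]
force: [1.3, 5.1, 3.2]
grip_width: 0.0189
finger_force: 29.6
```

apply_moves(claw=[0.01,0.01,0.01], xyz=[[-0.001,0,0],[0,0,0],[0,0,0]], twist=[[0,0,0],[0,0,0],[0,0,0]])

```text
clock: 14.35
position: [0.5711, 0.0267, 0.0284]
tool_rot: [3.141, -0.001, 1.727]
force: [1.9, 5.5, 1.8]
grip_width: 0.0185
finger_force: 29.6
```

apply_moves(claw=[0.01,0.01,0.01], xyz=[[-0.001,0,0],[0,0,0],[0,0,0]], twist=[[0,0,0],[0,0,0],[0,0,0]])

```text
clock: 14.65
position: [0.5712, 0.0259, 0.0284]
tool_rot: [3.141, -0.001, 1.727]
force: [1.3, 7.7, 2.6]
grip_width: 0.0185
finger_force: 29.6
```

apply_moves(claw=[0.01,0.01,0.01], xyz=[[-0.001,0,0],[0,0,0],[0,0,0]], twist=[[0,0,0],[0,0,0],[0,0,0]])

```text
clock: 14.95
position: [0.5713, 0.0252, 0.0284]
tool_rot: [3.141, -0.001, 1.728]
force: [-0.0, 8.7, 1.4]
grip_width: 0.0185
finger_force: 29.6
```

apply_moves(claw=[0.01,0.01,0.01,0.01], xyz=[[-0.0005,0,0],[0,0,0],[0,0,0],[0,0,0]], twist=[[0,0,0],[0,0,0],[0,0,0],[0,0,0]])

```text
clock: 15.35
position: [0.5713, 0.0251, 0.0284]
tool_rot: [3.141, -0.002, 1.728]
force: [-0.5, 10.1, 2.4]
grip_width: 0.0189
finger_force: 29.6
```

apply_moves(claw=[0.02,0.022,0.025,0.03,0.04,0.045,0.045,0.045], xyz=[[0,0,0],[0,0,0],[0,0,0],[0,0,0],[0,0,0],[0,0,0],[0,0,0],[0,0,0]], twist=[[0,0,0],[0,0,0],[0,0,0],[0,0,0],[0,0,0],[0,0,0],[0,0,0],[0,0,0]])

```text
clock: 16.15
position: [0.5712, 0.0234, 0.0283]
tool_rot: [3.142, -0.0, 1.727]
force: [-0.6, 0.8, -0.1]
grip_width: 0.0448
finger_force: 0.0
```

apply_moves(claw=[0.045,0.045,0.045,0.045,0.045,0.045,0.045,0.045,0.045,0.045], xyz=[[0,0,-0.01],[0,0,-0.02],[0,0,-0.03],[0,0,-0.03],[0.01,0,-0.03],[0.02,0,-0.03],[0.02,0,-0.03],[0.02,-0.01,-0.02],[0,0,0],[0,0,0]], twist=[[0,0,0],[0,0,0],[0,0,0],[0,0,0],[0,0,0],[0,0,0],[0,0,0],[0,0,0],[0,0,0],[0,0,0]])

```text
clock: 17.15
position: [0.5504, 0.0909, 0.229]
tool_rot: [3.141, 0.001, 1.727]
force: [0.1, -0.6, 0.6]
grip_width: 0.045
finger_force: 0.0
```

Run:
```python
from h import *
t=snap('wrist','w6'); u=snap('scene','s6'); s=bot.observe(); print(s['clock'],s['position'],s['force'],s['grip_width'])
b=cv2.resize(t['img'],(480,360))
a=cv2.resize(u['img'][190:265,225:325],(480,360)[:1]+(360,),interpolation=cv2.INTER_CUBIC)[:,:320+160]
cv2.imwrite('pics/m6.png',cv2.resize(np.hstack([b,a]),(800,300))[:,:,::-1])
```

```text
17.25 [0.55035037 0.09012466 0.22782363] [ 0.31337813 -1.03393658 -0.04746659] 0.04538613138775895
```

View pics/m6.png

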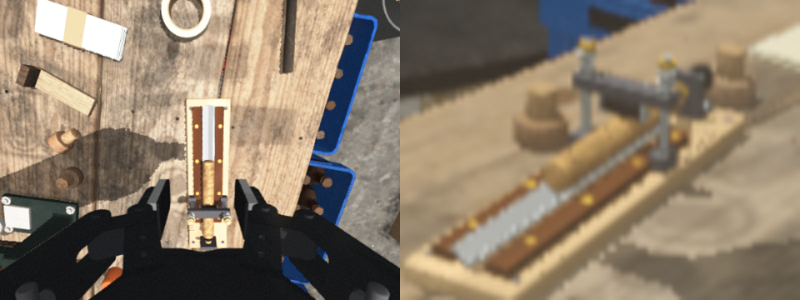

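The rod lies straight in the groove, under the roller, and the stoppers are in place. I'll take a last close look at the stop end.

Run:
```python
import cv2
i=cv2.imread('pics/w6.png')[270:360,240:340]; cv2.imwrite('pics/c6.png',cv2.resize(i,(660,594),interpolation=cv2.INTER_CUBIC))
```

```text
(no output)
```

View pics/c6.png

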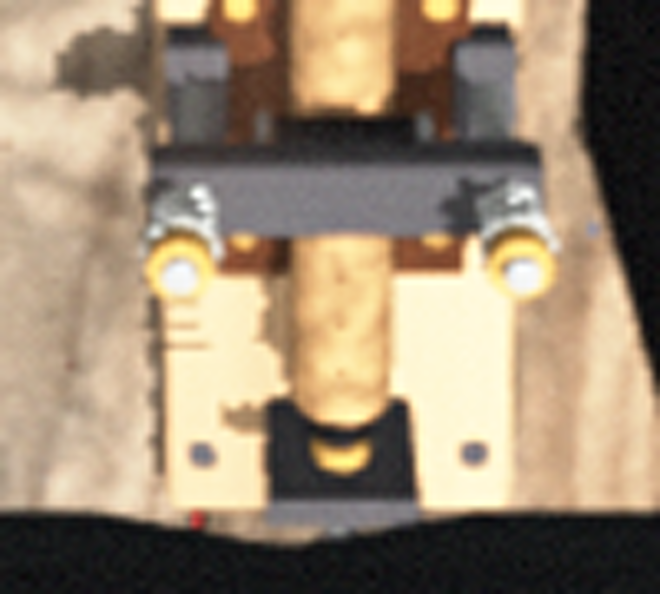

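The rod's end at (342,425) meets the black tip, in front of the brass nut (342,455), with no gap showing.

```bash
python3 -c "
from workcell import bot
print(bot.job_done())"
```

```text
the job is handed in; nothing more can be done
None
```

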